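# Ready the solar-lamp repair bench: hang the parts bins on the cleat, slide the lamp home

### The job

Get the bench ready for a lamp repair: hang every parts bin that is on it on the cleat of the upright board, tilting its angled rear strip over the cleat and letting it drop fully home, each bin centred under the marker tile of its own colour. Slide the opened lamp across the bench, without lifting or tipping it, until it rests against both arms of the V-shaped repair rest. Leave everything else on the bench where it is.

Things in the scene. Friction and masses are not known exactly. Their poses are not given: they have to be found in the camera images.
- bin_red: red plastic bin with green rechargeable cells, 70 deep (x) x 72 wide (y) x 60 high mm, 0.17 to 0.34 kg. Origin: centre of underside; z up, front -x, rear +x. Handle: black bar along y, 72 x 16 thick (x) x 18 tall mm, its centre 88 mm above the origin, 28 above the rim. Absent if None: then not part of the job. Hung home it is upright, underside 81 mm above the bench, yaw as the cleat board
- bin_red_strip (a point): middle of the free lower edge of the red bin's hanging strip, at x=+57, z=+25 mm in the bin's frame. The aluminium strip, 4 mm thick and as wide as the bin, slopes from there up and forward, 35 degrees off vertical, to the top of the rear wall (x=+34, z=+59 mm)
- bin_yellow: yellow plastic bin with small green lamp boards, 70 deep (x) x 72 wide (y) x 60 high mm, 0.17 to 0.34 kg. Origin: centre of underside; z up, front -x, rear +x. Handle: black bar along y, 72 x 16 thick (x) x 18 tall mm, its centre 88 mm above the origin, 28 above the rim. Absent if None: then not part of the job. Hung home it is upright, underside 81 mm above the bench, yaw as the cleat board
- bin_yellow_strip (a point): middle of the free lower edge of the yellow bin's hanging strip, at x=+57, z=+25 mm in the bin's frame. The aluminium strip, 4 mm thick and as wide as the bin, slopes from there up and forward, 35 degrees off vertical, to the top of the rear wall (x=+34, z=+59 mm)
- bin_blue: blue plastic bin with black and brass fittings, 70 deep (x) x 72 wide (y) x 60 high mm, 0.17 to 0.34 kg. Origin: centre of underside; z up, front -x, rear +x. Handle: black bar along y, 72 x 16 thick (x) x 18 tall mm, its centre 88 mm above the origin, 28 above the rim. Absent if None: then not part of the job. Hung home it is upright, underside 81 mm above the bench, yaw as the cleat board
- bin_blue_strip (a point): middle of the free lower edge of the blue bin's hanging strip, at x=+57, z=+25 mm in the bin's frame. The aluminium strip, 4 mm thick and as wide as the bin, slopes from there up and forward, 35 degrees off vertical, to the top of the rear wall (x=+34, z=+59 mm)
- bin_green: green plastic bin with small solar cells, 70 deep (x) x 72 wide (y) x 60 high mm, 0.17 to 0.34 kg. Origin: centre of underside; z up, front -x, rear +x. Handle: black bar along y, 72 x 16 thick (x) x 18 tall mm, its centre 88 mm above the origin, 28 above the rim. Absent if None: then not part of the job. Hung home it is upright, underside 81 mm above the bench, yaw as the cleat board
- bin_green_strip (a point): middle of the free lower edge of the green bin's hanging strip, at x=+57, z=+25 mm in the bin's frame. The aluminium strip, 4 mm thick and as wide as the bin, slopes from there up and forward, 35 degrees off vertical, to the top of the rear wall (x=+34, z=+59 mm)
- cleat: plywood cleat board standing fixed on the bench, 360 long (its y) x 18 thick x 135 high mm; its front looks to its -x. Origin: on the bench under the middle of its front face, z up. On the front: an aluminium cleat (see cleat_edge) and below it a bumper rail 31 mm proud, z=80 to 96 mm, for the bins' rears. A bin fully home has its origin at x=-67, z=81 mm in this frame
- cleat_edge (a point): middle of the free top edge of the cleat, x=-26, z=122 mm in the board's frame. The 4 mm cleat slopes from there down and back, 35 degrees off vertical, to the board at z=85 mm; the groove behind it, 24 mm wide at its mouth, takes a strip, which then lies flat on the cleat. With the bin tilted 20 to 30 degrees, top towards the board, the strip points nearly straight down
- tag_red: red marker tile 18 x 50 x 4 mm fixed on the cleat board's top edge, the place of the red bin. Origin: centre of its underside, 135 mm above the bench, 9 mm behind the board's front; axes as the board's. A bin hung right has its origin at x=-76, y=0, z=-54 mm in this frame. The four tiles are 90 mm apart, in varying order
- tag_yellow: yellow marker tile 18 x 50 x 4 mm fixed on the cleat board's top edge, the place of the yellow bin. Origin: centre of its underside, 135 mm above the bench, 9 mm behind the board's front; axes as the board's. A bin hung right has its origin at x=-76, y=0, z=-54 mm in this frame. The four tiles are 90 mm apart, in varying order
- tag_blue: blue marker tile 18 x 50 x 4 mm fixed on the cleat board's top edge, the place of the blue bin. Origin: centre of its underside, 135 mm above the bench, 9 mm behind the board's front; axes as the board's. A bin hung right has its origin at x=-76, y=0, z=-54 mm in this frame. The four tiles are 90 mm apart, in varying order
- tag_green: green marker tile 18 x 50 x 4 mm fixed on the cleat board's top edge, the place of the green bin. Origin: centre of its underside, 135 mm above the bench, 9 mm behind the board's front; axes as the board's. A bin hung right has its origin at x=-76, y=0, z=-54 mm in this frame. The four tiles are 90 mm apart, in varying order
- lamp: opened solar lamp, a black drum with no lid: 100 mm diameter at the rim, 92 at the foot, 55 high, wall 4, a green cell inside; 0.32 kg, slides on the bench. Origin: centre of its underside, z up. It may stand at any yaw, which does not matter
- rest: V-shaped repair rest fixed to the bench: two grey upright arms 45 mm high, 12 thick, 66 long, at 35 degrees either side of its x axis, opening to its -x, on a thin black mat 200 x 170. Origin: on the bench where the centre of the drum stands when it touches both arms; the drum is pushed in along +x and the force rises when it is home
- meter: yellow multimeter 130 x 72 x 32 mm; a bystander, leave alone. Origin: centre of its underside
- jar: glass jar with steel lid, 52 mm diameter, 60 mm high; a bystander, leave alone. Origin: centre of its underside
- mug: blue ceramic mug, 80 mm diameter, 85 mm high, handle at +y; a bystander, leave alone. Origin: centre of its underside
- lamp_lid: black lamp lid, disc 100 mm diameter x 6 mm, with a dark solar cell; a bystander, leave alone. Origin: centre of its underside
- solder_reel: aluminium solder reel, 64 mm diameter, 34 mm high; a bystander, leave alone. Origin: centre of its underside
- driver: red handled screwdriver lying along its x, about 200 mm long; a bystander, leave alone. Origin: its middle
- pcb_vise: small blue and steel board vise 100 x 60 x 50 mm; a bystander, leave alone. Origin: centre of its underside
There are look-alikes about, which are no part of the job. What is shaped like the bin_red but pink is not meant.

How it is judged (in metres and radians):
At the end, for the whole second after the job is handed in: Each bin present hangs upright (0.09 rad) and still on the cleat, within 20 mm of its own tile along the board and 7 mm of fully home in height and depth; the lamp stands flat and still, its centre within 8 mm of the seat centre of the rest (x of bin_red in the frame of tag_red between -0.083 and -0.069 m and y of bin_red in the frame of tag_red between -0.02 and 0.02 m and z of bin_red in the frame of tag_red between -0.061 and -0.047 m and angle between each of bin_red, bin_yellow, bin_blue, bin_green's own z axis and vertical below 0.09 rad and linear speed of each of bin_red, bin_yellow, bin_blue, bin_green, lamp below 0.02 m/s and contact force between each of bin_red, bin_yellow, bin_blue, bin_green and cleat above 0.3 N and x of bin_yellow in the frame of tag_yellow between -0.083 and -0.069 m and y of bin_yellow in the frame of tag_yellow between -0.02 and 0.02 m and z of bin_yellow in the frame of tag_yellow between -0.061 and -0.047 m and x of bin_blue in the frame of tag_blue between -0.083 and -0.069 m and y of bin_blue in the frame of tag_blue between -0.02 and 0.02 m and z of bin_blue in the frame of tag_blue between -0.061 and -0.047 m and x of bin_green in the frame of tag_green between -0.083 and -0.069 m and y of bin_green in the frame of tag_green between -0.02 and 0.02 m and z of bin_green in the frame of tag_green between -0.061 and -0.047 m and horizontal distance between lamp and rest below 0.008 m and angle between lamp's own z axis and vertical below 0.06 rad and height (world z) of lamp below 0.006 m); the robot touches nothing.
It fails at once if the opened lamp is lifted off the bench or tipped (it may only be slid) (height (world z) of lamp above 0.015 m or angle between lamp's own z axis and vertical above 0.3 rad).
It fails at once if a bystander (meter, jar, mug, lamp lid, solder reel, screwdriver, board vise) is moved more than 4 cm (distance of any of meter, jar, mug, lamp_lid, solder_reel, driver, pcb_vise from where it was at the start of the episode above 0.04 m).
Of bin_red, bin_yellow, bin_blue, bin_green only 3 to 4 are there at a start; the rules pass over those that are not, and their reading is None.
At some moment in a run one of lamp may be knocked a few centimetres aside while the robot is not near it.
Once in a run the grip may slacken for a moment while it holds something.
It also fails if it takes over 210 s, if anything falls off the work surface, if the arm or the gripper's body presses on something with over 40 N, if the wrist force passes 120 N, or if a joint passes its speed limit or range.

### The arm

A 6-joint arm with a two-finger parallel gripper is mounted at the origin on the work surface. World frame = base frame: x ahead of the robot, y to its left, z up, the work surface at z = 0. Lengths are in mm, angles in rad, forces in N, time in s.
With the tool pointing down it reaches from about 275 to 1000 mm from the base axis. Payload 8.4 kg.
Tool frame: the origin (TCP) lies on the centre line of the jaws, within the pads' length; the fingertips stand 17 mm ahead of it and the grasp point (between the pads) lies 2 mm behind it (r.tcp_to_tips is the z of the fingertips in the tool frame, in mm); z points along the fingers, y is the direction in which the jaws open and shut (so a half turn about z gives the same grasp; the last joint's range is limited). The gripper opens to 85 mm and grips with 20 to 120 N. Pads are 22 mm wide; open, the fingers measure 114 mm over their backs; the gripper's body (76 mm by 85 mm) begins 54 mm behind the grasp point. The pads swing forward as they close: fully open they stand 13 mm farther back than shut.
Start: joints at [-1.294, 0.353, 1.633, -0, 1.155, -0.002], TCP at [172, -600.869, 248.281] pointing down, gripper open.
Joint ranges: [-2.63, 2.63], [-0.92, 2.1], [0.06, 2.66], [-1.3, 4.44], [0, 2.69], [-3.02, 3.02]. Speed limits (rad/s): [2.22, 2.22, 2.79, 3.14, 3.14, 3.14].

### API

Orientations are given as [roll, pitch, yaw] about the fixed x, y, z axes, in that order (R = Rz(yaw) Ry(pitch) Rx(roll)).
In Python, from rig import r, cams, job gives the robot as it stands.
- The arm moves only by the tool drive_tool, never from a script. Its argument "deltas" is a list of rows, each a list of 4 numbers: the shift along the tool's x, y, z in cm, then the turn about the tool's z in rad. In form: [[x, y, z, roll], ...]. A call has 1 to 12 rows; each row shifts and turns the commanded pose from where the row before left it, along the tool's axes as they then stand; what a row does not reach is not made up. A row lasts 1/12 s, in which the tool goes at most 41.7 mm and 7.16 degrees, less where a joint would pass 70% of its speed; a pose out of reach is approached as far as the arm can. A call with a gripper value outside its range is refused whole. "jaw" is the closure, from 0 (fully open) to 1 (shut), set as the call begins (left out, the last holds). The fingers move at their own pace and stop on an object; "force" is the grip in N (left out, the last holds). Time passes only in rows, so rows that do not move let the fingers close. It gives the time, the measured TCP pose, the force and the opening at its end, in the units of the state.
- r.sense(): the state, without advancing time (a new reading comes with each control period).
- cams.grab_frame(name): name is "side" or "top"; returns (picture, depth): 384x512x3 uint8, red, green, blue; 384x512 float32, mm along the optical axis (not along the pixel's ray), 0 where there is no reading.
- cams.camera_params(name): a dict with "fx", "fy", "cx", "cy" (pixels), "R" (3x3) and "t" (3): a world point X has camera coordinates R X + t. Camera axes: x right, y down, z forward; pixel columns grow to the right and rows downward; lengths in mm; the calibration is good to about 2 mm. A picture is of the moment at which its call begins. camera_params takes no time and is no camera call.
- job.sign_off(): hands the job in, once; it reports no verdict.
The state is a dict: "clock": time; "qpos": joint angles; "qvel": joint speeds; "joint_efforts": joint torques, N m; "eef_pos": TCP position; "tcp_rot": TCP orientation; "contact_force": force on the tool from outside, world axes, zero at the start; "wrist_torque": the same for the moment, N m; "opening": opening from 0.0 (shut) to 1.0 (fully open).
Only numpy, scipy, OpenCV 4.12 (cv2) and the standard library are available. Lean on these libraries where they do the work, as an engineer would, in place of code of your own. Each camera call takes 0.05 s, during which the arm holds its last target. There are 200 camera calls.

## Working session

There is one attempt and no reset: what is moved stays moved. The work goes in short steps, Python scripts to look and compute and a tool call to move; the robot and the scene stay as the last step left them, time stands still between calls to the robot, and variables do not carry over. Pictures are saved under pics/ and viewed, about 12 in all and at most 16, crops included, and the job is handed in when it is done.

Besides the shell and the picture viewer there is one more tool, called after "Emit:" by a JSON object that holds its "api" and its "payload", one argument or row to a line. drive_tool: Moves the arm, as the interface text tells. Its arguments: {"type":"object","properties":{"deltas":{"type":"array"},"jaw":{"type":"number"},"force":{"type":"number"}},"required":["deltas"]}

```bash
ls; mkdir -p pics
python3 - <<'E'
from rig import r,cams,job
import cv2,numpy as np
s=r.sense();print(s)
for n in("top","side"):
    im,d=cams.grab_frame(n);np.savez(f"{n}0.npz",im=im,d=d)
    cv2.imwrite(f"pics/{n}0.png",cv2.resize(im[:,:,::-1],(800,600)))
    p=cams.camera_params(n);print(n,p)
E
```

```text
pics
{'clock': 0.0, 'qpos': array([-1.29438823e+00,  3.53666546e-01,  1.63411540e+00,  7.58937655e-06,
        1.15515972e+00, -2.42827270e-03]), 'qvel': array([-7.46239309e-04, -3.03043752e-05,  1.15293765e-05, -8.98624936e-04,
       -9.40309067e-04,  4.50985599e-04]), 'joint_efforts': array([ 5.16471318e-04, -6.05256057e+01, -3.42071307e+01, -1.66258228e-04,
        9.38387762e-03, -4.29976907e-07]), 'eef_pos': array([ 171.89121121, -600.45132428,  247.55817024]), 'tcp_rot': array([-3.14024366e+00, -1.02148255e-05,  2.78833297e-01]), 'contact_force': array([ 0.05723362, -0.93031931,  0.28982387]), 'wrist_torque': array([-0.0007874 , -0.00186555,  0.02032463]), 'opening': 0.9981728443916258}
top {'fx': 484.00171434193055, 'fy': 484.00171434193055, 'cx': 257.042568471522, 'cy': 183.45553355066983, 'R': array([[-0.00814738, -0.99994657,  0.00636197],
       [-0.98333712,  0.00685626, -0.18166205],
       [ 0.18160872, -0.00773603, -0.98334044]]), 't': array([ -29.77902676,  556.78037794, 1260.62858122])}
side {'fx': 444.48102922007683, 'fy': 444.48102922007683, 'cx': 266.5191937284524, 'cy': 195.05403667655767, 'R': array([[-0.92974302, -0.36819957, -0.00264537],
       [-0.21626369,  0.55187524, -0.80539663],
       [ 0.2980066 , -0.7482398 , -0.59273035]]), 't': array([ 467.21043466,  224.9788883 , 1035.57014047])}
```

View pics/top0.png

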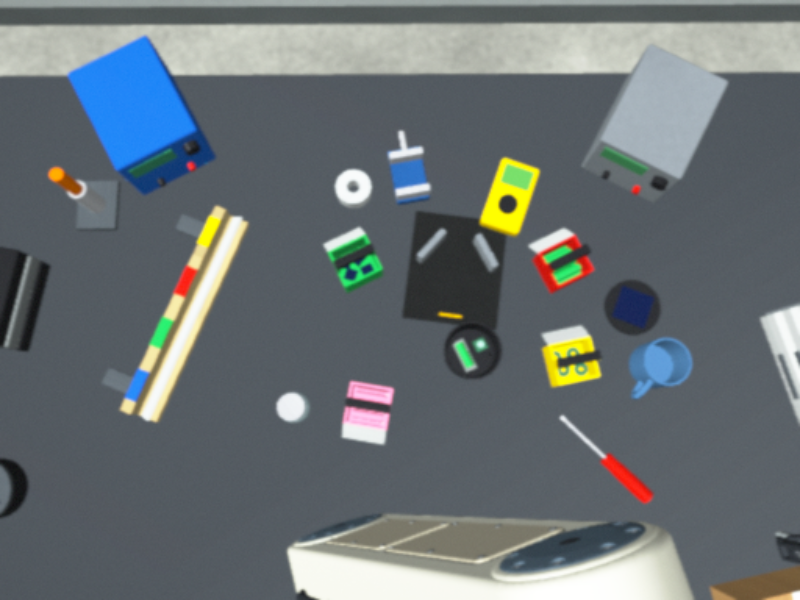

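View pics/side0.png

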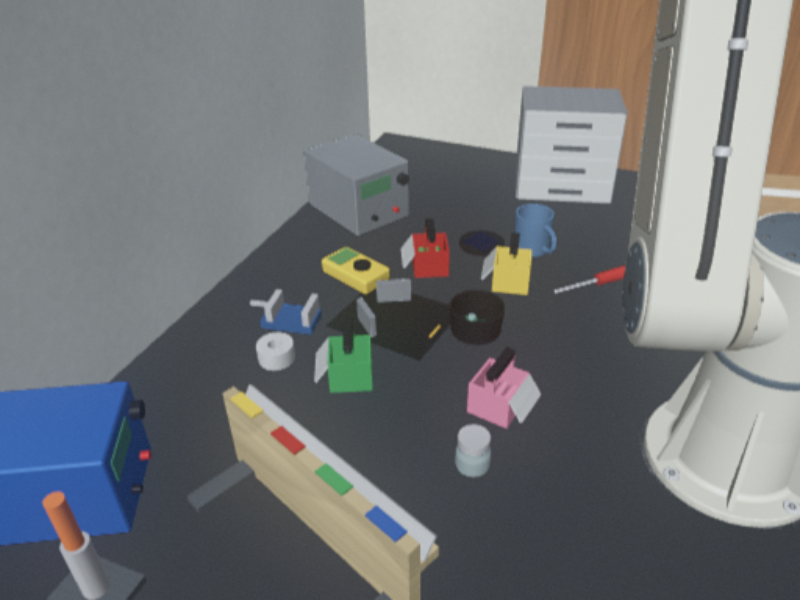

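The two pictures (800x600) show:
- **Top view:** the red bin is at (565,260), yellow at (572,357) and green at (353,258). There is a pink look-alike at (368,412), which is not meant. The only blue things are the vise, mug and PSU, so bin_blue is absent.
- **Also in the top view:** the lamp is at (472,350), the black disc at (632,306) is the lid, and the rest arms are at (431,245) and (485,252). The tiles run Y, R, G, B from (208,232) to (136,385).

Next I measure everything from depth plus colour, and take one confirming crop.

```bash
cat > h.py <<'E'
import numpy as np,cv2
from rig import r,cams,job
def cloud(n,im=None,d=None):
    if im is None: im,d=cams.grab_frame(n)
    p=cams.camera_params(n);v,u=np.mgrid[:384,:512]
    c=np.stack([(u-p['cx'])/p['fx']*d,(v-p['cy'])/p['fy']*d,d],-1)
    X=(c-p['t'])@p['R']; X[d==0]=np.nan
    return im,X
def masks(im):
    h,s,v=[a.astype(int) for a in cv2.split(cv2.cvtColor(im,cv2.COLOR_RGB2HSV))]
    c=(s>150)&(v>90)
    return dict(red=c&((h<8)|(h>172)),yellow=c&(h>20)&(h<35),green=c&(h>45)&(h<80),blue=c&(h>98)&(h<120),black=(v<60),white=(s<60)&(v>150),grey=(s<60)&(v>110))
def rect(P):
    (c,w,a)=cv2.minAreaRect(P[:,:2].astype(np.float32)); return np.round(c,1),np.round(w,1),round(a,1)
def bins(im,X,rois):
    M=masks(im)
    for k,(x,y) in rois.items():
        near=np.hypot(X[...,0]-x,X[...,1]-y)<85
        H=X[near&(X[...,2]>85)&(X[...,2]<105)]
        W=X[near&M['white']&(X[...,2]>20)&(X[...,2]<68)]
        B=X[near&M[k]&(X[...,2]>50)]
        m=H.mean(0) if len(H) else None
        if m is None: print(k,'no handle');continue
        e=np.linalg.svd(H[:,:2]-m[:2],full_matrices=0)[2][0]; rear=np.array([-e[1],e[0]])
        if rear@(W.mean(0)-m)[:2]<0: rear=-rear
        print(k,'handle',m.round(1),len(H),rect(H),'rear yaw',round(np.arctan2(rear[1],rear[0]),3),'body',rect(B),'strip',W.mean(0).round(1),len(W))
E
python3 - <<'E'
from h import *
z=np.load('top0.npz');im,X=cloud('top',z['im'],z['d']);M=masks(im)
def at(u,v): return X[int(v*.64),int(u*.64)].round(0)
for n,q in dict(red=(565,260),yellow=(572,357),green=(353,258),lamp=(450,345),meter=(510,195),jar=(292,407),mug=(660,360),reel=(353,175),vise=(410,175),pink=(368,412),lid=(632,306)).items(): print(n,at(*q))
T={}
for k in('yellow','red','green','blue'):
    m=M[k]&(X[...,2]>125)&(X[...,2]<150)&(X[...,1]>250)
    P=X[m];T[k]=P.mean(0);print('tag',k,len(P),P.mean(0).round(1))
d=(T['blue']-T['yellow'])[:2];print(np.hypot(*d)/3,'along',np.arctan2(d[1],d[0]))
R={k:X[int(q[1]*.64),int(q[0]*.64),:2] for k,q in dict(red=(565,260),yellow=(572,357),green=(353,258)).items()}
bins(im,X,R)
# lamp rim
c=at(472,350)[:2]
L=X[(np.hypot(X[...,0]-c[0],X[...,1]-c[1])<80)&(X[...,2]>48)&(X[...,2]<62)&~M['yellow']]
print('lamp',cv2.minEnclosingCircle(L[:,:2].astype(np.float32)),len(L))
for u,v in((431,245),(485,252)):
    c=at(u,v); P=X[(np.hypot(X[...,0]-c[0],X[...,1]-c[1])<55)&(X[...,2]>37)&(X[...,2]<52)&M['grey']]
    print('arm',c,len(P),rect(P),P.mean(0).round(1))
cv2.imwrite('pics/crop1.png',cv2.resize(im[120:300,190:400,::-1],(700,600),interpolation=cv2.INTER_CUBIC))
E
```

```text
red [ 593. -308.   95.]
yellow [ 430. -313.   96.]
green [598.  50.  99.]
lamp [ 462. -119.    2.]
meter [ 727. -229.   37.]
jar [353. 154.  56.]
mug [ 431. -491.    1.]
reel [764.  54.  37.]
vise [769. -50.  20.]
pink [345.  26.  31.]
lid [ 529. -445.    5.]
tag yellow 151 [635.1 280.8 138.5]
tag red 139 [552.3 315.9 138.3]
tag green 130 [487.6 353.5 137.6]
tag blue 4227 [840.  414.2 143.7]
81.50501255676197 along 0.5769962641834363
red handle [ 597.7 -318.8   95.9] 172 (array([ 598.2, -319.2]), array([15.5, 72.4]), 26.3) rear yaw 0.463 body (array([ 597.9, -319.9]), array([68.6, 74.1]), 26.1) strip [ 641.1 -298.2   41.8] 172
yellow handle [ 426.1 -324.5   96.3] 177 (array([ 426.4, -325.6]), array([15.8, 72.6]), 11.4) rear yaw 0.208 body (array([ 425.8, -325.8]), array([69.1, 74. ]), 12.0) strip [ 472.8 -315.9   42. ] 199
green handle [602.   46.3  95.1] 181 (array([602.8,  46.2]), array([17.5, 72.1]), 26.3) rear yaw 0.463 body (array([602. ,  46.2]), array([68.8, 71.2]), 25.4) strip [645.7  67.   42.1] 130
lamp ((446.25732421875, -154.5517578125), 49.832218170166016) 188
arm [634. -84.  46.] 104 (array([635.8, -87.6]), array([12.4, 64.9]), 47.7) [635.  -87.5  44.3]
arm [ 619. -180.   47.] 104 (array([ 623. , -184.7]), array([65.8, 12.5]), 27.4) [ 622.8 -184.1   43.6]
```

View pics/crop1.png

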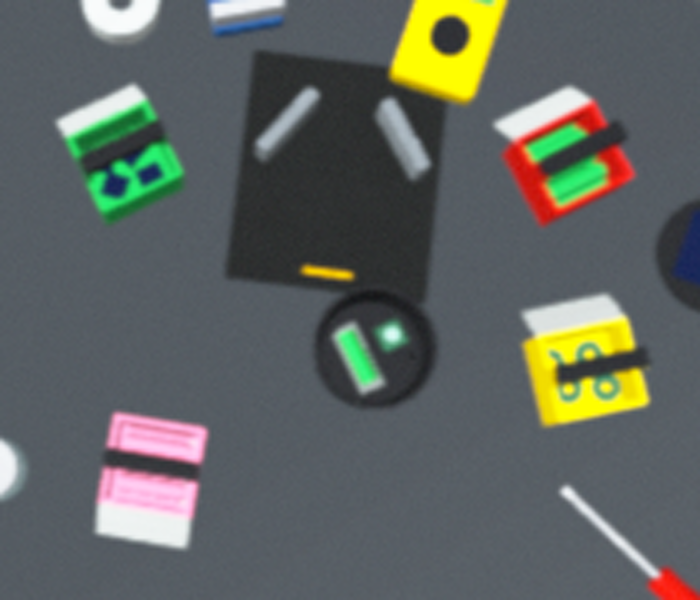

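The crop confirms the bins: red (565,155), yellow (585,365) and green (120,155) are true colours, and the pink one at (150,475) is the decoy. The tool stays vertical, but the strip is parallel to the cleat, so I can slide each upright bin in along the 35° slope. First I refine the board pose.

```bash
cat >> h.py <<'E'
def board(im,X,show=True):
    M=masks(im);T={}
    for k,(u,v) in dict(yellow=(208,232),red=(186,281),green=(161,332),blue=(136,385)).items():
        Z=X[...,2];m=M[k]&(Z>128)&(Z<148); w=np.zeros_like(m);u=int(u*.64);v=int(v*.64);w[v-16:v+17,u-12:u+13]=1
        P=X[m&w];(c,s,a)=rect(P);T[k]=np.array(c)
        if show:print('tag',k,len(P),c,s,a,P[:,2].mean().round(1))
    return T
E
python3 - <<'E'
from h import *
z=np.load('top0.npz');im,X=cloud('top',z['im'],z['d']);T=board(im,X)
A=np.array(list(T.values()));m=A.mean(0);e=np.linalg.svd(A-m)[2][0]
e=e*np.sign(-e[0]);print('yaxis',e,'spacing',np.diff(A@e),'resid',(A-m)@[e[1],-e[0]])
ax=np.array([e[1],-e[0]]);print('theta',np.arctan2(ax[1],ax[0]))
for k in T: print(k,'hang origin',T[k]-76*ax)
# board profile in the board frame, from both cameras
z2=np.load('side0.npz')
for n,q in(('top',z),('side',z2)):
    im,X=cloud(n,q['im'],q['d']);D=X[...,:2]-m;bx=D@ax+9;by=D@e
    for lo,hi in((138,144),(130,137),(115,128)):
        s=(abs(by)<170)&(abs(bx)<50)&(X[...,2]>lo)&(X[...,2]<hi);print(n,lo,s.sum(),np.percentile(bx[s],[2,25,50,75,98]).round(1))
    s=(abs(by)<185)&(bx<-15)&(bx>-40)&(X[...,2]>110); 
    print('edge by slice',[(round(b),np.percentile(bx[s&(abs(by-b)<20)],[5,50]).round(1),np.percentile(X[...,2][s&(abs(by-b)<20)],95).round(1)) for b in (-140,-70,0,70,140)])
# side-view check of tags
im,X=cloud('side',z2['im'],z2['d']);M=masks(im)
for k in T:
    s=M[k]&(np.hypot(X[...,0]-T[k][0],X[...,1]-T[k][1])<45)&(X[...,2]>125);print('side',k,rect(X[s]),s.sum())
R={k:T0 for k,T0 in dict(red=(598,-319),yellow=(426,-325),green=(602,46)).items()};bins(im,X,R)
E
```

```text
tag yellow 151 [635. 281.] [20.3 49.2] 67.6 138.5
tag red 139 [552.5 316.5] [20.5 47.8] 68.8 138.3
tag green 122 [469.5 351.1] [19.1 44.5] 66.6 138.4
tag blue 136 [386.7 386. ] [18.1 45.5] 69.4 138.5
yaxis [-0.92123291  0.38901147] spacing [89.81162234 89.92212847 89.85458533] resid [-0.23631512  0.37400728 -0.03928568 -0.09840647]
theta 1.1712380323431508
yellow hang origin [605.43512854 210.98629866]
red hang origin [522.93512854 246.48629866]
green hang origin [439.93512854 281.08629866]
blue hang origin [357.13512854 315.98629866]
top 138 361 [-0.7  3.8  8.2 12.2 17.1]
top 130 584 [-1.6  1.7  6.9 13.1 18.3]
top 115 574 [-27.9 -25.4 -21.4  -0.5   1.3]
edge by slice [(-140, array([-26.9, -23.1]), np.float64(125.4)), (-70, array([-27.4, -23.5]), np.float64(124.6)), (0, array([-27.2, -23.5]), np.float64(125.2)), (70, array([-27.7, -24.2]), np.float64(125.1)), (140, array([-28.1, -23.8]), np.float64(125.0))]
side 138 311 [ 2.7  6.8 11.3 16.3 20.4]
side 130 932 [ 1.6  6.5 12.4 18.1 20.5]
side 115 1114 [-25.5 -21.4 -18.8  19.3  20.7]
edge by slice [(-140, array([-23.4, -18.9]), np.float
[... 299 characters left out ...]
17. , 48.2]), 66.1) 143
side green (array([0., 0.]), array([0., 0.]), 0.0) 0
side blue (array([386.5, 387.7]), array([16.3, 47. ]), 68.2) 199
red handle [ 597.1 -311.4   93.8] 78 (array([ 599.5, -317.4]), array([16.2, 76.5]), 26.3) rear yaw 0.461 body (array([ 597.5, -316.2]), array([67.4, 78.7]), 27.7) strip [ 639.6 -294.2   42. ] 106
yellow handle [ 425.3 -316.4   94.4] 79 (array([ 426.2, -320.8]), array([15.8, 75.5]), 11.6) rear yaw 0.199 body (array([0., 0.]), array([0., 0.]), 0.0) strip [ 471.1 -309.6   42. ] 80
green handle [599.8  55.5  94.6] 129 (array([602.9,  50.9]), array([15.3, 71.6]), 26.0) rear yaw 0.435 body (array([0., 0.]), array([0., 0.]), 0.0) strip [643.6  72.3  42.2] 151
```

Emit:
{"api": "drive_tool", "payload": {
  "deltas": [
    [0,0,0,-0.12],
    [0,0,0,-0.12],
    [0,0,0,-0.12],
    [0,0,0,-0.12],
    [0,0,0,-0.12],
    [0,0,0,-0.12],
    [0,0,0,-0.12],
    [0,0,0,-0.12],
    [0,0,0,-0.12],
    [0,0,0,-0.12],
    [0,0,0,-0.12],
    [0,0,0,-0.12]
  ],
  "jaw": 0,
  "force": 60
}}

```text
clock: 1.1
eef_pos: [171.9, -600.6, 247.9]
tcp_rot: [-3.141, -0.001, 1.725]
contact_force: [-0.5, -1.2, 0.2]
opening: 1.006
```

Emit:
{"api": "drive_tool", "payload": {
  "deltas": [
    [0,0,0,-0.12],
    [0,0,0,-0.12],
    [0,0,0,-0.075],
    [0,0,0,0],
    [0,0,0,0]
  ]
}}

```text
clock: 1.52
eef_pos: [171.9, -600.7, 247.9]
tcp_rot: [3.141, -0.001, 2.031]
contact_force: [-0.0, 0.0, -0.8]
opening: 1.001
```

```bash
cat >> h.py <<'E'
def plan(x,y,z,yaw=None):
    s=r.sense();p=s['eef_pos'];w=s['tcp_rot'][2]
    if yaw is None: yaw=w
    d=np.array([x,y,z])-p;t=(w-yaw+np.pi)%(2*np.pi)-np.pi
    c=np.array([d[0]*np.cos(yaw)+d[1]*np.sin(yaw),d[0]*np.sin(yaw)-d[1]*np.cos(yaw),-d[2]])/10
    print('t',round(s['clock'],1),'at',p.round(1),'rot',s['tcp_rot'].round(3),'F',s['contact_force'].round(1),'open',round(s['opening'],3),'| turn',round(t,3),'then cm',c.round(2),'rows>=',int(np.ceil(np.linalg.norm(c)/4)))
E
python3 -c "
from h import *
plan(598,-318.5,150,2.034)"
```

```text
t 1.5 at [ 171.9 -600.7  247.9] rot [ 3.141e+00 -1.000e-03  2.031e+00] F [-0.   0.  -0.8] open 1.001 | turn -0.003 then cm [ 6.21 50.72  9.79] rows>= 14
```

Emit:
{"api": "drive_tool", "payload": {
  "deltas": [
    [0.45,3.62,0,0],
    [0.45,3.62,0,0],
    [0.45,3.62,0,0],
    [0.45,3.62,0,0],
    [0.45,3.62,0,0],
    [0.45,3.62,0,0],
    [0.45,3.62,0,0],
    [0.45,3.62,0,0],
    [0.45,3.62,0,0],
    [0.45,3.62,0,0],
    [0.45,3.62,0,0],
    [0.45,3.62,0,0]
  ]
}}

```text
clock: 2.52
eef_pos: [537.8, -357.2, 248.2]
tcp_rot: [-3.141, -0.0, 2.031]
contact_force: [0.5, -1.1, -0.2]
opening: 1.0
```

Emit:
{"api": "drive_tool", "payload": {
  "deltas": [
    [0.4,3.62,0,0],
    [0.4,3.62,0,0],
    [0,0,3,0],
    [0,0,3,0],
    [0,0,3,0],
    [0,0,0,0],
    [0,0,0,0],
    [0,0,0,0]
  ]
}}

```text
clock: 3.18
eef_pos: [598.4, -319.6, 159.8]
tcp_rot: [3.141, 0.001, 2.032]
contact_force: [1.2, -0.5, 0.8]
opening: 0.998
```

```bash
python3 -c "
from h import *
plan(598,-318.5,86,2.034)
im,X=cloud('side');bins(im,X,dict(red=(598,-319)))
cv2.imwrite('pics/s1.png',cv2.resize(im[120:220,190:340,::-1],(750,500)))
"
```

```text
t 3.2 at [ 598.4 -319.6  159.8] rot [3.141e+00 1.000e-03 2.032e+00] F [ 1.2 -0.5  0.8] open 0.998 | turn -0.002 then cm [0.11 0.01 7.38] rows>= 2
red handle [ 596.9 -310.6   94. ] 79 (array([ 598.8, -315.9]), array([16.2, 76.5]), 26.2) rear yaw 0.46 body (array([ 597.3, -315.5]), array([66.8, 80.4]), 25.8) strip [ 639.4 -293.8   42.3] 106
```

View pics/s1.png

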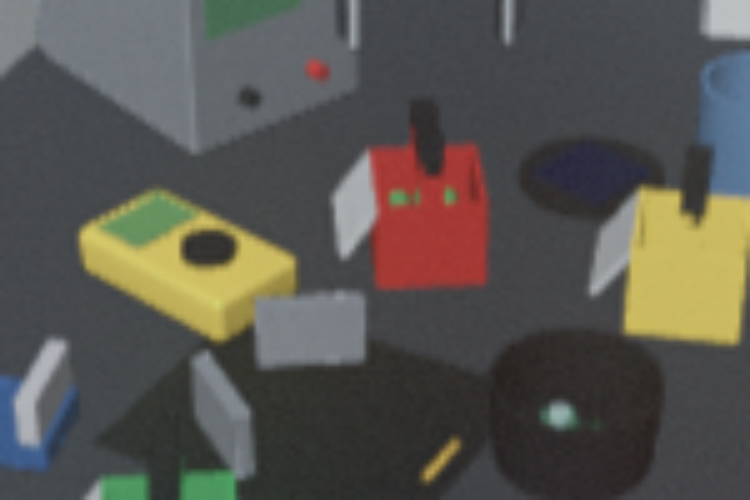

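The open fingertips at (352,30) and (508,25) straddle the red handle at (425,130), so I go down and grip.

Emit:
{"api": "drive_tool", "payload": {
  "deltas": [
    [0.1,0,2.5,0],
    [0,0,2.5,0],
    [0,0,2.4,0],
    [0,0,0,0],
    [0,0,0,0],
    [0,0,0,0]
  ]
}}

```text
clock: 3.73
eef_pos: [598.6, -319.0, 86.8]
tcp_rot: [3.14, 0.003, 2.033]
contact_force: [-0.5, -0.2, 0.4]
opening: 1.002
```

Emit:
{"api": "drive_tool", "payload": {
  "deltas": [
    [0,0,0,0],
    [0,0,0,0],
    [0,0,0,0],
    [0,0,0,0],
    [0,0,0,0],
    [0,0,0,0],
    [0,0,0,0],
    [0,0,0,0],
    [0,0,0,0],
    [0,0,0,0],
    [0,0,0,0],
    [0,0,0,0]
  ],
  "jaw": 1,
  "force": 70
}}

```text
clock: 4.73
eef_pos: [597.5, -318.1, 84.5]
tcp_rot: [3.141, 0.0, 2.034]
contact_force: [0.7, 2.0, 4.9]
opening: 0.178
```

Emit:
{"api": "drive_tool", "payload": {
  "deltas": [
    [0,0,-2,0],
    [0,0,-3,0],
    [0,0,-3,0],
    [0,0,-3,0],
    [0,0,-3,0],
    [0,0,-3,0],
    [0,0,0,0],
    [0,0,0,0]
  ]
}}

```text
clock: 5.4
eef_pos: [597.7, -318.6, 255.6]
tcp_rot: [3.14, 0.002, 2.034]
contact_force: [0.2, -0.1, -2.4]
opening: 0.177
```

```bash
python3 -c "
from h import *
# approach pose s=60mm up the slope; theta 1.171
ax=np.array([np.cos(1.171),np.sin(1.171)])
q=np.array([523.5,247.9])-34.4*ax;print(q)
plan(q[0],q[1],255,1.171+np.pi/2)
"
```

```text
[510.11046259 216.21277406]
t 5.4 at [ 597.7 -318.6  255.6] rot [3.140e+00 2.000e-03 2.034e+00] F [ 0.2 -0.1 -2.4] open 0.177 | turn -0.708 then cm [28.89 45.86  0.06] rows>= 14
```

Emit:
{"api": "drive_tool", "payload": {
  "deltas": [
    [0,0,0,-0.05],
    [0,0,0,-0.1],
    [0,0,0,-0.1],
    [0,0,0,-0.1],
    [0,0,0,-0.1],
    [0,0,0,-0.1],
    [0,0,0,-0.1],
    [0,0,0,-0.058],
    [0,0,0,0]
  ]
}}

```text
clock: 6.15
eef_pos: [596.1, -317.6, 251.5]
tcp_rot: [3.141, -0.004, 2.744]
contact_force: [-0.7, 0.4, -1.3]
opening: 0.174
```

Emit:
{"api": "drive_tool", "payload": {
  "deltas": [
    [0.8,1.3,0,0],
    [1.6,2.5,0,0],
    [1.6,2.5,0,0],
    [1.6,2.5,0,0],
    [1.6,2.5,0,0],
    [1.6,2.5,0,0],
    [1.6,2.5,0,0],
    [1.6,2.5,0,0],
    [1.6,2.5,0,0],
    [1.6,2.5,0,0],
    [1.6,2.5,0,0],
    [1.6,2.5,0,0]
  ]
}}

```text
clock: 7.15
eef_pos: [538.3, 20.5, 253.2]
tcp_rot: [-3.141, -0.002, 2.739]
contact_force: [-0.2, 0.9, -1.8]
opening: 0.172
```

Emit:
{"api": "drive_tool", "payload": {
  "deltas": [
    [1.6,2.5,0,0],
    [1.6,2.5,0,0],
    [1.6,2.5,0,0],
    [1.6,2.5,0,0],
    [1.6,2.5,0,0],
    [1.6,2.5,0,0],
    [0.5,0.8,0,0],
    [0,0,0,0],
    [0,0,0,0],
    [0,0,0,0]
  ]
}}

```text
clock: 7.98
eef_pos: [508.0, 202.8, 253.8]
tcp_rot: [-3.14, -0.001, 2.741]
contact_force: [-0.7, 0.4, -2.0]
opening: 0.174
```

```bash
python3 -c "
from h import *
plan(510.1,216.2,216,1.171+np.pi/2)
im,X=cloud('side')
cv2.imwrite('pics/s2.png',cv2.resize(im[130:384,100:330,::-1],(544,600)))
"
```

```text
t 8.0 at [508.  202.8 253.8] rot [-3.140e+00 -1.000e-03  2.741e+00] F [-0.7  0.4 -2. ] open 0.174 | turn -0.001 then cm [0.32 1.32 3.78] rows>= 2
```

View pics/s2.png

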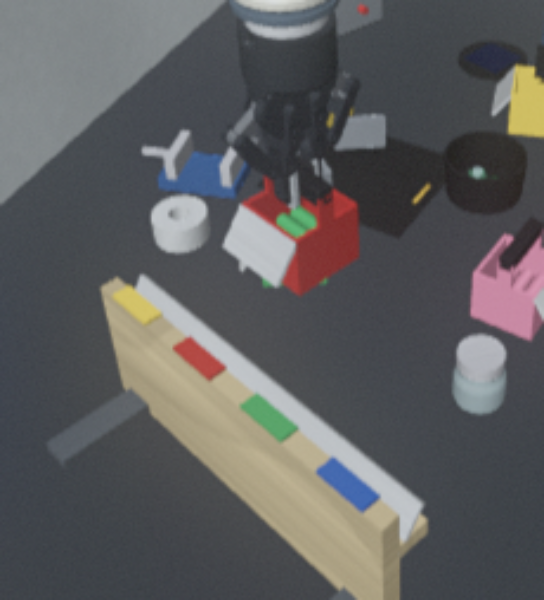

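Red hangs level in the grip at (300,235), strip toward the board, in line with its tile at (200,358). I measure the strip before inserting.

```bash
cat >> h.py <<'E'
TH=1.171;AX=np.array([np.cos(TH),np.sin(TH)]);AY=np.array([-AX[1],AX[0]])
def held(k,H):
    "strip of the held/hung bin in the board frame centred on the hang point H"
    for n in('side','top'):
        im,X=cloud(n);M=masks(im);s=r.sense()['eef_pos']
        D=X[...,:2]-H;a=D@AX;b=D@AY;t=(s[:2]-H)@AX;Z=X[...,2]
        q=((s[:2]-H)@AY)
        W=M['white']&(abs(b-q)<50)&(a>t+25)&(a<t+70)&(Z>s[2]-86+15)&(Z<s[2]-86+75)
        A,B,C=a[W],b[W],Z[W]
        if len(A)<30: print(n,'few',len(A));continue
        f=np.linalg.lstsq(np.c_[C,B,np.ones_like(C)],A,rcond=None)[0]
        print(n,len(A),'strip mid rel. tcp: ax',(A.mean()-t).round(1),'ay',(B.mean()-q).round(1),'z',(C.mean()-s[2]+86).round(1),'range b',np.percentile(B-q,[2,98]).round(0),'z',np.percentile(C-s[2]+86,[2,98]).round(0),'slope da/dz',f[0].round(2),'skew',f[1].round(3))
E
python3 -c "
from h import *
held('red',np.array([523.5,247.9]))"
```

```text
side 571 strip mid rel. tcp: ax 47.5 ay -0.4 z 43.9 range b [-36.  34.] z [27. 60.] slope da/dz -0.7 skew 0.01
top few 16
```

Emit:
{"api": "drive_tool", "payload": {
  "deltas": [
    [0.1,0.6,0,0],
    [0.2,1.1,0,0],
    [0,0,1.3,0],
    [0,0,1.3,0],
    [0,0,1.2,0],
    [0,0,0,0],
    [0,0,0,0],
    [0,0,0,0]
  ]
}}

```text
clock: 8.8
eef_pos: [512.6, 220.7, 216.7]
tcp_rot: [3.141, 0.0, 2.742]
contact_force: [-0.3, 0.1, -1.3]
opening: 0.174
```

```bash
python3 -c "
from h import *
q=np.array([523.5,247.9])-.6*AX
plan(q[0],q[1],173.5,TH+np.pi/2)"
```

```text
t 8.8 at [512.6 220.7 216.7] rot [3.141 0.    2.742] F [-0.3  0.1 -1.3] open 0.174 | turn -0.0 then cm [0.05 2.87 4.32] rows>= 2
```

Emit:
{"api": "drive_tool", "payload": {
  "deltas": [
    [0,0.36,0.54,0],
    [0,0.36,0.54,0],
    [0,0.36,0.54,0],
    [0,0.36,0.54,0],
    [0,0.36,0.54,0],
    [0,0.36,0.54,0],
    [0,0.36,0.54,0],
    [0,0.36,0.54,0],
    [0,0,0,0],
    [0,0,0,0]
  ]
}}

```text
clock: 9.63
eef_pos: [523.3, 247.1, 172.6]
tcp_rot: [-3.141, -0.001, 2.742]
contact_force: [-0.3, -0.3, -1.2]
opening: 0.172
```

Emit:
{"api": "drive_tool", "payload": {
  "deltas": [
    [0,0,0.2,0],
    [0,0,0.2,0],
    [0,0,0.2,0],
    [0,0,0,0],
    [0,0,0,0]
  ]
}}

```text
clock: 10.05
eef_pos: [523.4, 246.9, 167.1]
tcp_rot: [-3.142, -0.0, 2.742]
contact_force: [-0.5, 0.6, -2.6]
opening: 0.177
```

```bash
python3 -c "
from h import *
H=np.array([523.5,247.9])
plan(H[0],H[1],167,TH+np.pi/2);held('red',H)"
```

```text
t 10.1 at [523.4 246.9 167.1] rot [-3.142 -0.     2.742] F [-0.5  0.6 -2.6] open 0.177 | turn -0.0 then cm [0.03 0.1  0.01] rows>= 1
side 569 strip mid rel. tcp: ax 46.8 ay 3.6 z 44.6 range b [-46.  47.] z [29. 60.] slope da/dz -0.49 skew -0.001
top few 6
```

Emit:
{"api": "drive_tool", "payload": {
  "deltas": [
    [0,0,0.1,0],
    [0,0,0.1,0],
    [0,0,0,0],
    [0,0,0,0],
    [0,0,0,0]
  ]
}}

```text
clock: 10.57
eef_pos: [523.5, 247.1, 165.1]
tcp_rot: [3.141, 0.0, 2.742]
contact_force: [1.0, 0.6, -1.9]
opening: 0.172
```

Emit:
{"api": "drive_tool", "payload": {
  "deltas": [
    [0,0,0.1,0],
    [0,0,0.1,0],
    [0,0,0,0],
    [0,0,0,0],
    [0,0,0,0]
  ]
}}

```text
clock: 10.98
eef_pos: [524.0, 247.2, 164.0]
tcp_rot: [3.141, 0.001, 2.742]
contact_force: [-0.5, -0.5, 6.5]
opening: 0.174
```

Contact has come (+6.5 N up), so I release and retreat upward.

Emit:
{"api": "drive_tool", "payload": {
  "deltas": [
    [0,0,0,0],
    [0,0,0,0],
    [0,0,0,0],
    [0,0,0,0],
    [0,0,0,0],
    [0,0,0,0],
    [0,0,0,0],
    [0,0,0,0]
  ],
  "jaw": 0.4
}}

```text
clock: 11.65
eef_pos: [523.4, 246.9, 163.0]
tcp_rot: [-3.141, -0.0, 2.742]
contact_force: [-0.0, -0.1, -0.0]
opening: 0.605
```

Emit:
{"api": "drive_tool", "payload": {
  "deltas": [
    [0,0,-1,0],
    [0,0,-2,0],
    [0,0,-3,0],
    [0,0,-3,0],
    [0,0,0,0],
    [0,-3,0,0],
    [0,-3,0,0],
    [0,-3,0,0],
    [0,-3,0,0],
    [0,0,0,0],
    [0,0,0,0]
  ]
}}

```text
clock: 12.57
eef_pos: [476.4, 135.4, 253.7]
tcp_rot: [3.141, 0.001, 2.74]
contact_force: [0.9, 0.1, -0.1]
opening: 0.597
```

```bash
cat >> h.py <<'E'
HP=dict(red=np.array([523.5,247.9]),yellow=np.array([606.,212.4]),green=np.array([440.5,282.5]))
def hung(ks,pic=None):
    for n in('top','side'):
        im,X=cloud(n);M=masks(im)
        for k in ks:
            D=X[...,:2]-HP[k];a=D@AX;b=D@AY;Z=X[...,2]
            H=(Z>160)&(Z<185)&(abs(a)<25)&(abs(b)<55)
            B=M[k]&(Z>115)&(Z<155)&(abs(a)<50)&(abs(b)<55)
            for nm,m in(('handle',H),('body',B)):
                if m.sum()>20:
                    f=np.polyfit(b[m],Z[m],1);P=np.c_[a[m],b[m]]
                    print(n,k,nm,m.sum(),'a,b rect',rect(P),'z95',np.percentile(Z[m],95).round(1),'tilt dz/db',f[0].round(3))
        if pic and n=='side':cv2.imwrite(pic,cv2.resize(im[130:384,100:330,::-1],(544,600)))
E
python3 -c "
from h import *
hung(['red'],'pics/s3.png')"
```

```text
top red body 29 a,b rect (array([-25.5,  31.1]), array([24.2,  8.5]), 15.1) z95 141.3 tilt dz/db -0.454
side red handle 320 a,b rect (array([ 1.2, -2.1]), array([17.1, 74.6]), 1.1) z95 176.8 tilt dz/db -0.024
side red body 277 a,b rect (array([ 0.3, -2. ]), array([71.3, 75.2]), 0.1) z95 149.9 tilt dz/db -0.048
```

View pics/s3.png

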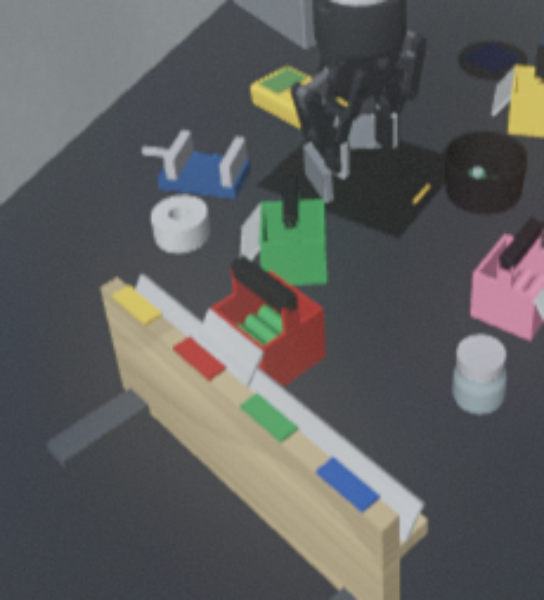

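Red hangs at (270,320) under its tile, home: handle about 1 mm from expected height, 2 mm off-centre. Yellow is next.

Emit:
{"api": "drive_tool", "payload": {
  "deltas": [
    [0,0,0,0.11],
    [0,0,0,0.11],
    [0,0,0,0.11],
    [0,0,0,0.11],
    [0,0,0,0.11],
    [0,0,0,0.11],
    [0,0,0,0.11],
    [0,0,0,0.11],
    [0,0,0,0.084],
    [0,0,0,0]
  ],
  "jaw": 0
}}

```text
clock: 13.5
eef_pos: [477.2, 137.5, 253.1]
tcp_rot: [3.141, -0.0, 1.775]
contact_force: [-0.1, -0.1, 0.4]
opening: 1.003
```

```bash
python3 -c "
from h import *
plan(426.2,-324,160,1.777)
im,X=cloud('top');bins(im,X,dict(yellow=(426,-324),green=(602,46)))"
```

```text
t 13.5 at [477.2 137.5 253.1] rot [ 3.141 -0.     1.775] F [-0.1 -0.1  0.4] open 1.003 | turn -0.002 then cm [-44.13 -14.45   9.31] rows>= 12
yellow handle [ 426.1 -324.6   96. ] 180 (array([ 426.4, -325.7]), array([15.8, 72.3]), 11.8) rear yaw 0.206 body (array([ 426., -326.]), array([69.6, 74.4]), 11.0) strip [ 472.9 -315.2   41.5] 191
green handle [601.9  46.1  95.5] 181 (array([602.9,  46.6]), array([17.3, 71.6]), 25.8) rear yaw 0.461 body (array([602. ,  46.3]), array([69.9, 70.8]), 25.7) strip [646.3  67.   41.6] 121
```

Emit:
{"api": "drive_tool", "payload": {
  "deltas": [
    [-1.8,-0.6,0,0],
    [-3.6,-1.18,0,0],
    [-3.6,-1.18,0,0],
    [-3.6,-1.18,0,0],
    [-3.6,-1.18,0,0],
    [-3.6,-1.18,0,0],
    [-3.6,-1.18,0,0],
    [-3.6,-1.18,0,0],
    [-3.6,-1.18,0,0],
    [-3.6,-1.18,0,0],
    [-3.6,-1.18,0,0],
    [-3.6,-1.18,0,0]
  ]
}}

```text
clock: 14.55
eef_pos: [429.0, -298.4, 253.2]
tcp_rot: [3.141, 0.0, 1.782]
contact_force: [1.1, 0.2, -1.0]
opening: 1.001
```

Emit:
{"api": "drive_tool", "payload": {
  "deltas": [
    [-2.73,-0.87,0,0],
    [0,0,3,0],
    [0,0,3,0],
    [0,0,3,0],
    [0,0,0,0],
    [0,0,0,0],
    [0,0,0,0]
  ]
}}

```text
clock: 15.13
eef_pos: [427.0, -325.5, 164.4]
tcp_rot: [3.141, 0.001, 1.78]
contact_force: [-0.2, -0.0, 0.4]
opening: 1.003
```

```bash
python3 -c "
from h import *
plan(426.2,-324.5,86,1.777)"
```

```text
t 15.1 at [ 427.  -325.5  164.4] rot [3.141e+00 1.000e-03 1.780e+00] F [-0.2 -0.   0.4] open 1.003 | turn 0.003 then cm [ 0.11 -0.06  7.84] rows>= 2
```

Emit:
{"api": "drive_tool", "payload": {
  "deltas": [
    [0.1,-0.05,2.5,0],
    [0,0,2.7,0],
    [0,0,2.6,0],
    [0,0,0,0],
    [0,0,0,0],
    [0,0,0,0]
  ]
}}

```text
clock: 15.63
eef_pos: [426.7, -325.1, 87.3]
tcp_rot: [3.14, 0.002, 1.778]
contact_force: [0.6, 0.8, 0.5]
opening: 0.998
```

Emit:
{"api": "drive_tool", "payload": {
  "deltas": [
    [0,0,0,0],
    [0,0,0,0],
    [0,0,0,0],
    [0,0,0,0],
    [0,0,0,0],
    [0,0,0,0],
    [0,0,0,0],
    [0,0,0,0],
    [0,0,0,0],
    [0,0,0,0],
    [0,0,0,0],
    [0,0,0,0]
  ],
  "jaw": 1
}}

```text
clock: 16.63
eef_pos: [425.7, -324.4, 85.4]
tcp_rot: [3.141, 0.0, 1.778]
contact_force: [0.4, 0.7, 5.8]
opening: 0.178
```

Emit:
{"api": "drive_tool", "payload": {
  "deltas": [
    [0,0,-2,0],
    [0,0,-3,0],
    [0,0,-3,0],
    [0,0,-3,0],
    [0,0,-3,0],
    [0,0,-3,0],
    [0,0,0,0],
    [0,0,0,0]
  ]
}}

```text
clock: 17.3
eef_pos: [425.7, -324.6, 256.0]
tcp_rot: [3.14, 0.002, 1.778]
contact_force: [0.1, -0.0, -2.7]
opening: 0.179
```

Emit:
{"api": "drive_tool", "payload": {
  "deltas": [
    [0,0,0,-0.05],
    [0,0,0,-0.1],
    [0,0,0,-0.1],
    [0,0,0,-0.1],
    [0,0,0,-0.1],
    [0,0,0,-0.1],
    [0,0,0,-0.1],
    [0,0,0,-0.1],
    [0,0,0,-0.1],
    [0,0,0,-0.1],
    [0,0,0,-0.015],
    [0,0,0,0]
  ]
}}

```text
clock: 18.3
eef_pos: [424.5, -323.6, 253.2]
tcp_rot: [3.141, -0.003, 2.741]
contact_force: [0.5, 0.5, -2.6]
opening: 0.177
```

```bash
python3 -c "
from h import *
q=HP['yellow']-45*AX
plan(q[0],q[1],255,TH+np.pi/2)"
```

```text
t 18.3 at [ 424.5 -323.6  253.2] rot [ 3.141e+00 -3.000e-03  2.741e+00] F [ 0.5  0.5 -2.6] open 0.177 | turn -0.001 then cm [ 4.14 51.94 -0.18] rows>= 14
```

Emit:
{"api": "drive_tool", "payload": {
  "deltas": [
    [0.1,1.4,0,0],
    [0.23,2.8,0,0],
    [0.23,2.8,0,0],
    [0.23,2.8,0,0],
    [0.23,2.8,0,0],
    [0.23,2.8,0,0],
    [0.23,2.8,0,0],
    [0.23,2.8,0,0],
    [0.23,2.8,0,0],
    [0.23,2.8,0,0],
    [0.23,2.8,0,0],
    [0.23,2.8,0,0]
  ]
}}

```text
clock: 19.3
eef_pos: [525.8, -15.9, 254.1]
tcp_rot: [-3.141, -0.001, 2.739]
contact_force: [0.4, 0.0, -4.0]
opening: 0.175
```

Emit:
{"api": "drive_tool", "payload": {
  "deltas": [
    [0.23,2.8,0,0],
    [0.23,2.8,0,0],
    [0.23,2.8,0,0],
    [0.23,2.8,0,0],
    [0.23,2.8,0,0],
    [0.23,2.8,0,0],
    [0.2,2.0,0,0],
    [0,0,0,0],
    [0,0,0,0],
    [0,0,0,0]
  ]
}}

```text
clock: 20.13
eef_pos: [583.8, 161.5, 254.1]
tcp_rot: [-3.14, -0.001, 2.741]
contact_force: [-0.7, 0.0, -2.8]
opening: 0.174
```

```bash
python3 -c "
from h import *
held('yellow',HP['yellow'])
q=HP['yellow']-30.4*AX
plan(q[0],q[1],216,TH+np.pi/2)"
```

```text
side 495 strip mid rel. tcp: ax 47.6 ay 0.8 z 42.6 range b [-36.  35.] z [25. 59.] slope da/dz -0.68 skew 0.005
top 46 strip mid rel. tcp: ax 47.8 ay 24.4 z 40.1 range b [13. 34.] z [27. 56.] slope da/dz -0.51 skew -0.029
t 20.2 at [584.1 161.  254.6] rot [-3.141e+00 -1.000e-03  2.741e+00] F [ 0.5 -0.3 -3.5] open 0.177 | turn -0.001 then cm [-0.02  2.55  3.86] rows>= 2
```

Emit:
{"api": "drive_tool", "payload": {
  "deltas": [
    [0,1.2,0,0],
    [0,1.35,0,0],
    [0,0,1.3,0],
    [0,0,1.3,0],
    [0,0,1.25,0],
    [0,0,0,0],
    [0,0,0,0],
    [0,0,0,0]
  ]
}}

```text
clock: 20.9
eef_pos: [594.4, 185.4, 216.4]
tcp_rot: [-3.141, -0.0, 2.743]
contact_force: [-1.0, -0.2, -2.1]
opening: 0.179
```

Emit:
{"api": "drive_tool", "payload": {
  "deltas": [
    [0,0.36,0.54,0],
    [0,0.36,0.54,0],
    [0,0.36,0.54,0],
    [0,0.36,0.54,0],
    [0,0.36,0.54,0],
    [0,0.36,0.54,0],
    [0,0.36,0.54,0],
    [0,0.36,0.54,0],
    [0,0,0,0],
    [0,0,0,0]
  ]
}}

```text
clock: 21.73
eef_pos: [605.5, 212.2, 172.9]
tcp_rot: [-3.141, -0.001, 2.743]
contact_force: [-1.4, -0.5, -1.9]
opening: 0.176
```

```bash
python3 -c "
from h import *
q=HP['yellow']
plan(q[0],q[1],166,TH+np.pi/2)"
```

```text
t 21.7 at [605.5 212.2 172.9] rot [-3.141e+00 -1.000e-03  2.743e+00] F [-1.4 -0.5 -1.9] open 0.176 | turn 0.001 then cm [-0.04  0.04  0.69] rows>= 1
```

Emit:
{"api": "drive_tool", "payload": {
  "deltas": [
    [0,0,0.2,0],
    [0,0,0.2,0],
    [0,0,0.2,0],
    [0,0,0.1,0],
    [0,0,0,0],
    [0,0,0,0],
    [0,0,0,0]
  ]
}}

```text
clock: 22.32
eef_pos: [605.9, 212.3, 166.6]
tcp_rot: [3.141, 0.0, 2.743]
contact_force: [0.9, 1.7, -3.2]
opening: 0.173
```

Emit:
{"api": "drive_tool", "payload": {
  "deltas": [
    [0,0,0.1,0],
    [0,0,0.05,0],
    [0,0,0,0],
    [0,0,0,0],
    [0,0,0,0]
  ]
}}

```text
clock: 22.73
eef_pos: [606.2, 212.5, 165.4]
tcp_rot: [3.14, 0.001, 2.743]
contact_force: [1.3, 3.8, 1.7]
opening: 0.175
```

Emit:
{"api": "drive_tool", "payload": {
  "deltas": [
    [0,0,0,0],
    [0,0,0,0],
    [0,0,0,0],
    [0,0,0,0],
    [0,0,0,0],
    [0,0,0,0],
    [0,0,0,0],
    [0,0,0,0]
  ],
  "jaw": 0.4
}}

```text
clock: 23.4
eef_pos: [605.6, 212.0, 164.8]
tcp_rot: [-3.141, -0.0, 2.743]
contact_force: [0.3, -0.4, 0.2]
opening: 0.596
```

Emit:
{"api": "drive_tool", "payload": {
  "deltas": [
    [0,0,-1,0],
    [0,0,-2,0],
    [0,0,-3,0],
    [0,0,-3,0],
    [0,0,0,0],
    [0,-3,0,0],
    [0,-3,0,0],
    [0,-3,0,0],
    [0,-3,0,0],
    [0,0,0,0],
    [0,0,0,0]
  ]
}}

```text
clock: 24.32
eef_pos: [558.9, 100.5, 255.8]
tcp_rot: [3.141, 0.001, 2.741]
contact_force: [0.5, 0.3, 0.5]
opening: 0.596
```

```bash
python3 -c "
from h import *
hung(['red','yellow'])
im,X=cloud('top');bins(im,X,dict(green=(602,46)))
plan(602.5,47,160,.46+np.pi/2)"
```

```text
top red body 72 a,b rect (array([-1.4, -4. ]), array([94.5, 29.4]), 41.0) z95 142.7 tilt dz/db 0.033
top yellow handle 34 a,b rect (array([-5.1,  2.6]), array([28. ,  8.8]), 89.1) z95 178.1 tilt dz/db -0.233
top yellow body 83 a,b rect (array([-30.6,  20. ]), array([46.6, 22.7]), 56.9) z95 141.0 tilt dz/db 0.039
side red handle 338 a,b rect (array([ 1.3, -9.5]), array([90.8, 17.5]), 89.9) z95 176.7 tilt dz/db -0.02
side red body 271 a,b rect (array([-0.6, -0.7]), array([73.3, 69.8]), 88.0) z95 150.6 tilt dz/db -0.058
side yellow handle 283 a,b rect (array([0.8, 8.8]), array([19.4, 92.4]), 0.1) z95 176.8 tilt dz/db -0.027
green handle [608.1  33.1  95.7] 108 (array([608. ,  35.6]), array([17.4, 48.9]), 27.1) rear yaw 0.51 body (array([604.8,  39.8]), array([69. , 56.9]), 25.6) strip [653.6  51.1  42. ] 60
t 24.5 at [559.7 102.3 255.3] rot [3.141e+00 1.000e-03 2.743e+00] F [-0.1  0.4  0. ] open 0.6 | turn 0.712 then cm [-6.85  1.38  9.53] rows>= 3
```

Yellow's handle is at the same height as red's, so it's home. Next is green (partly occluded in that last view; the earlier measurement holds).

Emit:
{"api": "drive_tool", "payload": {
  "deltas": [
    [0,0,0,0.11],
    [0,0,0,0.11],
    [0,0,0,0.11],
    [0,0,0,0.11],
    [0,0,0,0.11],
    [0,0,0,0.11],
    [0,0,0,0.052],
    [0,0,0,0]
  ],
  "jaw": 0
}}

```text
clock: 25.13
eef_pos: [559.5, 102.6, 254.8]
tcp_rot: [3.141, -0.0, 2.03]
contact_force: [-0.6, -0.1, 0.3]
opening: 0.996
```

Emit:
{"api": "drive_tool", "payload": {
  "deltas": [
    [-2.3,0.46,0,0],
    [-2.3,0.46,0,0],
    [-2.25,0.46,0,0],
    [0,0,3,0],
    [0,0,3,0],
    [0,0,3,0],
    [0,0,0,0],
    [0,0,0,0],
    [0,0,0,0]
  ]
}}

```text
clock: 25.88
eef_pos: [602.9, 46.8, 166.3]
tcp_rot: [3.14, 0.0, 2.032]
contact_force: [0.2, -0.2, 1.6]
opening: 1.001
```

```bash
python3 -c "
from h import *
plan(602.5,47.5,86,.46+np.pi/2)"
```

```text
t 25.9 at [602.9  46.8 166.3] rot [3.14  0.    2.032] F [ 0.2 -0.2  1.6] open 1.001 | turn 0.002 then cm [ 0.08 -0.    8.03] rows>= 3
```

Emit:
{"api": "drive_tool", "payload": {
  "deltas": [
    [0.05,0,2.7,0],
    [0,0,2.7,0],
    [0,0,2.6,0],
    [0,0,0,0],
    [0,0,0,0],
    [0,0,0,0]
  ]
}}

```text
clock: 26.38
eef_pos: [603.3, 47.0, 87.3]
tcp_rot: [3.139, 0.001, 2.031]
contact_force: [0.2, -0.6, 0.8]
opening: 0.996
```

Emit:
{"api": "drive_tool", "payload": {
  "deltas": [
    [0,0,0,0],
    [0,0,0,0],
    [0,0,0,0],
    [0,0,0,0],
    [0,0,0,0],
    [0,0,0,0],
    [0,0,0,0],
    [0,0,0,0],
    [0,0,0,0],
    [0,0,0,0],
    [0,0,0,0],
    [0,0,0,0]
  ],
  "jaw": 1
}}

```text
clock: 27.38
eef_pos: [601.9, 46.8, 85.1]
tcp_rot: [3.141, 0.0, 2.031]
contact_force: [0.7, -0.1, 5.0]
opening: 0.176
```

Emit:
{"api": "drive_tool", "payload": {
  "deltas": [
    [0,0,-2,0],
    [0,0,-3,0],
    [0,0,-3,0],
    [0,0,-3,0],
    [0,0,-3,0],
    [0,0,-3,0],
    [0,0,0,0],
    [0,0,0,0]
  ]
}}

```text
clock: 28.05
eef_pos: [602.0, 46.7, 255.9]
tcp_rot: [3.14, 0.001, 2.031]
contact_force: [-0.6, -0.2, -3.0]
opening: 0.171
```

```bash
python3 -c "
from h import *
q=HP['green']-130*AX
plan(q[0],q[1],255,TH+np.pi/2)"
```

```text
t 28.1 at [602.   46.7 255.9] rot [3.140e+00 1.000e-03 2.031e+00] F [-0.6 -0.2 -3. ] open 0.171 | turn -0.711 then cm [24.05  2.44  0.09] rows>= 7
```

Emit:
{"api": "drive_tool", "payload": {
  "deltas": [
    [0,0,0,-0.05],
    [0,0,0,-0.1],
    [0,0,0,-0.1],
    [0,0,0,-0.1],
    [0,0,0,-0.1],
    [0,0,0,-0.1],
    [0,0,0,-0.1],
    [0,0,0,-0.061],
    [0,0,0,0]
  ]
}}

```text
clock: 28.8
eef_pos: [600.2, 46.5, 252.3]
tcp_rot: [-3.14, -0.004, 2.745]
contact_force: [-0.2, -0.6, -3.3]
opening: 0.173
```

Emit:
{"api": "drive_tool", "payload": {
  "deltas": [
    [1.2,0.1,0,0],
    [2.6,0.27,0,0],
    [2.6,0.27,0,0],
    [2.6,0.27,0,0],
    [2.6,0.27,0,0],
    [2.6,0.27,0,0],
    [2.6,0.27,0,0],
    [2.6,0.27,0,0],
    [2.6,0.27,0,0],
    [2.05,0.2,0,0],
    [0,0,0,0],
    [0,0,0,0]
  ]
}}

```text
clock: 29.8
eef_pos: [388.1, 163.1, 254.3]
tcp_rot: [-3.141, -0.001, 2.742]
contact_force: [0.8, -0.3, -2.5]
opening: 0.171
```

```bash
python3 -c "
from h import *
q=HP['green']-30.4*AX
plan(q[0],q[1],255,TH+np.pi/2);held('green',HP['green'])"
```

```text
t 29.8 at [388.1 163.1 254.3] rot [-3.141e+00 -1.000e-03  2.742e+00] F [ 0.8 -0.3 -2.5] open 0.171 | turn 0.0 then cm [-0.18 10.   -0.07] rows>= 3
side 651 strip mid rel. tcp: ax 47.1 ay 2.1 z 43.8 range b [-34.  36.] z [27. 60.] slope da/dz -0.71 skew 0.007
top few 0
```

Emit:
{"api": "drive_tool", "payload": {
  "deltas": [
    [-0.05,1.6,0,0],
    [-0.1,2.8,0,0],
    [-0.1,2.8,0,0],
    [-0.1,2.8,0,0],
    [0,0,0,0],
    [0,0,1.3,0],
    [0,0,1.3,0],
    [0,0,1.25,0],
    [0,0,0,0],
    [0,0,0,0],
    [0,0,0,0]
  ]
}}

```text
clock: 30.82
eef_pos: [432.4, 253.5, 216.8]
tcp_rot: [3.141, 0.0, 2.741]
contact_force: [-0.2, -0.6, -2.3]
opening: 0.174
```

Emit:
{"api": "drive_tool", "payload": {
  "deltas": [
    [0,0.36,0.54,0],
    [0,0.36,0.54,0],
    [0,0.36,0.54,0],
    [0,0.36,0.54,0],
    [0,0.36,0.54,0],
    [0,0.36,0.54,0],
    [0,0.36,0.54,0],
    [0,0.36,0.54,0],
    [0,0,0,0],
    [0,0,0,0]
  ]
}}

```text
clock: 31.65
eef_pos: [442.8, 280.3, 172.7]
tcp_rot: [-3.141, -0.001, 2.742]
contact_force: [0.3, -0.8, -1.9]
opening: 0.172
```

```bash
python3 -c "
from h import *
q=HP['green']
plan(q[0],q[1],166,TH+np.pi/2)"
```

```text
t 31.6 at [442.8 280.3 172.7] rot [-3.141e+00 -1.000e-03  2.742e+00] F [ 0.3 -0.8 -1.9] open 0.172 | turn 0.0 then cm [0.3  0.11 0.67] rows>= 1
```

Emit:
{"api": "drive_tool", "payload": {
  "deltas": [
    [0,0,0.2,0],
    [0,0,0.2,0],
    [0,0,0.2,0],
    [0,0,0.1,0],
    [0,0,0,0],
    [0,0,0,0],
    [0,0,0,0]
  ]
}}

```text
clock: 32.23
eef_pos: [443.0, 280.2, 166.3]
tcp_rot: [3.141, 0.0, 2.742]
contact_force: [0.1, 0.5, -2.2]
opening: 0.176
```

Emit:
{"api": "drive_tool", "payload": {
  "deltas": [
    [0,0,0.1,0],
    [0,0,0.1,0],
    [0,0,0,0],
    [0,0,0,0],
    [0,0,0,0]
  ]
}}

```text
clock: 32.65
eef_pos: [443.4, 280.5, 164.6]
tcp_rot: [3.141, 0.001, 2.742]
contact_force: [-0.3, -0.0, 5.0]
opening: 0.172
```

Emit:
{"api": "drive_tool", "payload": {
  "deltas": [
    [0,0,0,0],
    [0,0,0,0],
    [0,0,0,0],
    [0,0,0,0],
    [0,0,0,0],
    [0,0,0,0],
    [0,0,0,0],
    [0,0,0,0]
  ],
  "jaw": 0.4
}}

```text
clock: 33.32
eef_pos: [443.0, 280.2, 164.2]
tcp_rot: [-3.142, -0.0, 2.742]
contact_force: [-0.1, -0.9, 0.4]
opening: 0.601
```

Emit:
{"api": "drive_tool", "payload": {
  "deltas": [
    [0,0,-1,0],
    [0,0,-2,0],
    [0,0,-3,0],
    [0,0,-3,0],
    [0,0,0,0],
    [0,-3,0,0],
    [0,-3,0,0],
    [0,-3,0,0],
    [0,-3,0,0],
    [0,0,0,0],
    [0,0,0,0]
  ]
}}

```text
clock: 34.23
eef_pos: [396.0, 168.9, 254.8]
tcp_rot: [3.141, 0.001, 2.74]
contact_force: [0.8, -0.1, -0.2]
opening: 0.601
```

```bash
cat >> h.py <<'E'
REST=np.array([603.2,-132.6]);RX=np.array([np.cos(-.131),np.sin(-.131)]);RY=np.array([-RX[1],RX[0]])
def lamp(im,X,c):
    L=X[(np.hypot(X[...,0]-c[0],X[...,1]-c[1])<75)&(X[...,2]>51)&(X[...,2]<60)]
    m,rad=cv2.minEnclosingCircle(L[:,:2].astype(np.float32));m=np.array(m)
    print('lamp',m.round(1),round(rad,1),len(L),'in rest frame',((m-REST)@RX).round(1),((m-REST)@RY).round(1));return m
E
python3 -c "
from h import *
hung(['red','yellow','green'])
im,X=cloud('top');m=lamp(im,X,(446,-154))
q=REST+min(-170,(m-REST)@RX-95)*RX
cv2.imwrite('pics/t4.png',cv2.resize(im[:,:,::-1],(800,600)))
plan(q[0],q[1],250,-.131)"
```

```text
top red handle 103 a,b rect (array([ -1.7, -17.3]), array([16.9, 42.8]), 1.4) z95 179.2 tilt dz/db 0.049
top red body 122 a,b rect (array([ -1.9, -12.9]), array([70.5, 50.9]), 1.4) z95 142.9 tilt dz/db -0.053
top yellow handle 235 a,b rect (array([-1.7,  8.6]), array([17.8, 91.6]), 0.1) z95 179.7 tilt dz/db -0.008
top yellow body 304 a,b rect (array([-1.3, -1.7]), array([71.5, 72.5]), 0.3) z95 142.8 tilt dz/db -0.022
side red handle 361 a,b rect (array([ 1.2, -0.1]), array([ 17.5, 109.8]), 0.2) z95 176.7 tilt dz/db -0.001
side red body 150 a,b rect (array([-0.9, -8.3]), array([88. , 69.7]), 89.0) z95 150.7 tilt dz/db 0.052
side yellow handle 292 a,b rect (array([1.8, 9. ]), array([91.9, 17.9]), 89.9) z95 177.0 tilt dz/db -0.021
side green handle 388 a,b rect (array([  1.5, -10.4]), array([18.8, 89.5]), 1.8) z95 176.6 tilt dz/db -0.02
lamp [ 446.1 -154.8] 49.5 164 in rest frame -152.9 -42.6
t 34.4 at [397.  170.4 254.6] rot [3.141e+00 1.000e-03 2.742e+00] F [-0.3  0.6  1. ] open 0.598 | turn 2.873 then cm [-0.38 27.35  0.46] rows>= 7
```

View pics/t4.png

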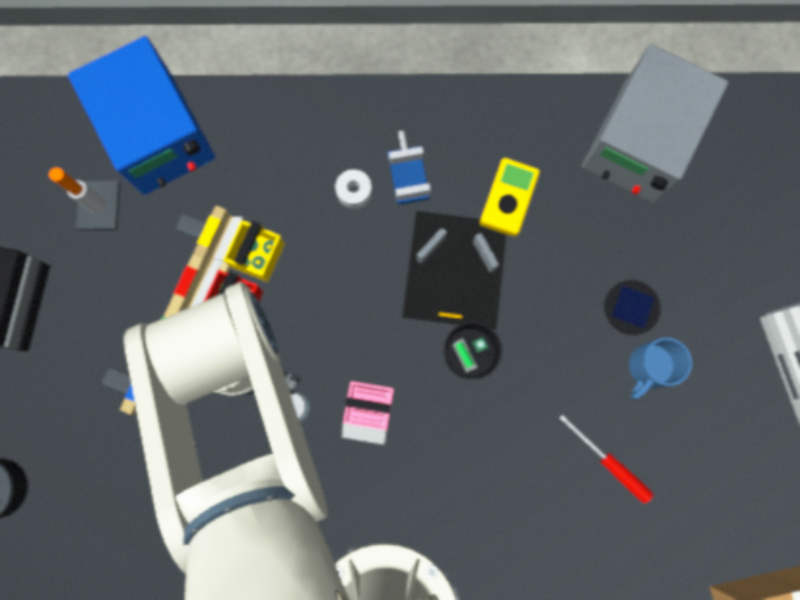

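All three bins hang with handles at the same height. In the top picture yellow is at (255,250), red at (235,285), green is under the arm, and the lamp is still at (472,350). I push the lamp straight along its line to the seat, heading 0.14 rad, with two spread fingers as a cradle.

Emit:
{"api": "drive_tool", "payload": {
  "deltas": [
    [0,0,0,-0.11],
    [0,0,0,-0.11],
    [0,0,0,-0.11],
    [0,0,0,-0.11],
    [0,0,0,-0.1],
    [0,0,0,0],
    [0,0,0,0]
  ],
  "jaw": 0.4
}}

```text
clock: 34.97
eef_pos: [396.6, 170.4, 254.1]
tcp_rot: [3.141, -0.0, -3.004]
contact_force: [0.0, 0.1, 0.4]
opening: 0.6
```

```bash
python3 -c "
from h import *
plan(366,-166,36,.14+np.pi)"
```

```text
t 35.0 at [396.6 170.4 254.1] rot [ 3.141 -0.    -3.004] F [0.  0.1 0.4] open 0.6 | turn -0.002 then cm [  7.73 -32.89  21.81] rows>= 11
```

Emit:
{"api": "drive_tool", "payload": {
  "deltas": [
    [0.7,-3,0,0],
    [0.7,-3,0,0],
    [0.7,-3,0,0],
    [0.7,-3,0,0],
    [0.7,-3,0,0],
    [0.7,-3,0,0],
    [0.7,-3,0,0],
    [0.7,-3,0,0],
    [0.7,-3,0,0],
    [0.7,-3,0,0],
    [0.7,-2.9,0,0],
    [0,0,0,0]
  ]
}}

```text
clock: 35.97
eef_pos: [366.3, -170.7, 254.5]
tcp_rot: [-3.14, 0.0, -3.007]
contact_force: [1.0, 0.5, -0.1]
opening: 0.604
```

Emit:
{"api": "drive_tool", "payload": {
  "deltas": [
    [0,0,3,0],
    [0,0,3,0],
    [0,0,3,0],
    [0,0,3,0],
    [0,0,2,0],
    [0,0,0,0],
    [0,0,0,0]
  ]
}}

```text
clock: 36.55
eef_pos: [365.7, -166.2, 113.7]
tcp_rot: [3.14, -0.002, -3.003]
contact_force: [0.2, -0.0, 0.1]
opening: 0.6
```

```bash
python3 -c "
from h import *
plan(366,-166,36,.14+np.pi)
im,X=cloud('side');lamp(im,X,(446,-154))
im,X=cloud('top');m=lamp(im,X,(446,-154));d=REST-m;print(np.hypot(*d),np.arctan2(d[1],d[0]))"
```

```text
t 36.5 at [ 365.7 -166.2  113.7] rot [ 3.140e+00 -2.000e-03 -3.003e+00] F [ 0.2 -0.   0.1] open 0.6 | turn -0.001 then cm [-0.03  0.02  7.77] rows>= 2
lamp [ 444.1 -151.3] 51.8 115 in rest frame -155.3 -39.3
lamp [ 448.8 -150.8] 49.1 71 in rest frame -150.7 -38.3
155.4893282788045 0.11759408962859388
```

Emit:
{"api": "drive_tool", "payload": {
  "deltas": [
    [0,0,2.6,0],
    [0,0,2.6,0],
    [0,0,2.5,0],
    [0,0,0,0],
    [0,0,0,0],
    [-0.5,0,0,0],
    [-0.5,0,0,0],
    [-0.5,0,0,0],
    [-0.5,0,0,0],
    [0,0,0,0],
    [0,0,0,0]
  ]
}}

```text
clock: 37.57
eef_pos: [386.4, -164.0, 37.6]
tcp_rot: [-3.141, 0.001, -3.001]
contact_force: [0.4, -0.2, 0.1]
opening: 0.599
```

Emit:
{"api": "drive_tool", "payload": {
  "deltas": [
    [-0.6,0,0,0],
    [-0.6,0,0,0],
    [-0.6,0,0,0],
    [-0.6,0,0,0],
    [-0.6,0,0,0],
    [-0.6,0,0,0],
    [-0.6,0,0,0],
    [-0.6,0,0,0],
    [-0.6,0,0,0],
    [-0.6,0,0,0],
    [-0.6,0,0,0],
    [-0.6,0,0,0]
  ]
}}

```text
clock: 38.57
eef_pos: [457.7, -153.9, 37.2]
tcp_rot: [-3.142, 0.0, -3.001]
contact_force: [-1.7, 0.1, -0.2]
opening: 0.601
```

```bash
python3 -c "
from h import *
plan(550,-140,36,.14+np.pi)
im,X=cloud('side');m=lamp(im,X,(510,-146))
cv2.imwrite('pics/s5.png',cv2.resize(im[100:270,180:400,::-1],(776,600)))
p=r.sense()['eef_pos'][:2];d=REST-m;print('lamp-tcp',m-p,np.hypot(*d),np.arctan2(d[1],d[0]))"
```

```text
t 38.6 at [ 457.7 -153.9   37.2] rot [-3.142  0.    -3.001] F [-1.7  0.1 -0.2] open 0.601 | turn 0.0 then cm [-9.33  0.08  0.12] rows>= 3
lamp [ 501.8 -141.4] 60.4 95 in rest frame -99.4 -22.0
lamp-tcp [42.60430162 12.58945117] 101.78401554708802 0.08684007058271631
```

View pics/s5.png

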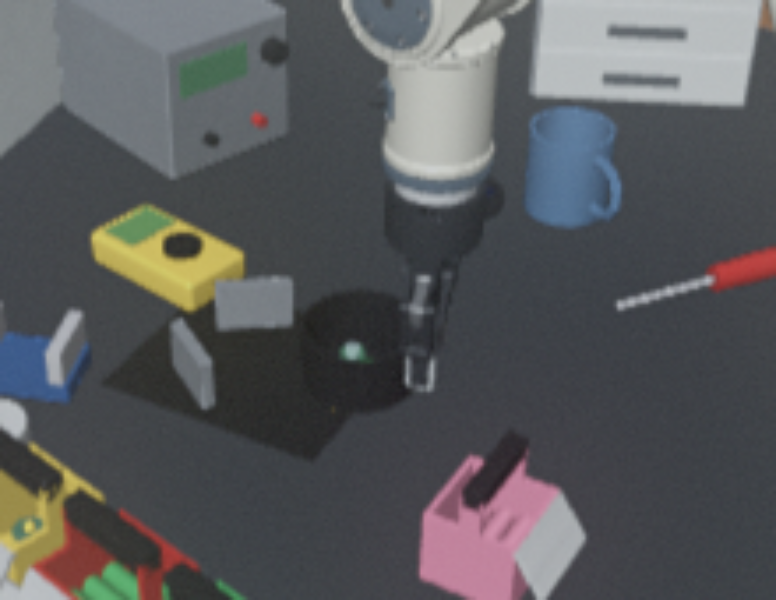

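The lamp at (360,350) is flat, cradled by the fingers at (420,350), and heading into the V arms at (192,360) and (255,300). I carry on.

Emit:
{"api": "drive_tool", "payload": {
  "deltas": [
    [-0.6,0,0,0],
    [-0.6,0,0,0],
    [-0.6,0,0,0],
    [-0.6,0,0,0],
    [-0.6,0,0,0],
    [-0.6,0,0,0],
    [-0.6,0,0,0],
    [-0.6,0,0,0],
    [-0.6,0,0,0],
    [-0.6,0,0,0],
    [-0.6,0,0,0],
    [-0.6,0,0,0]
  ]
}}

```text
clock: 39.62
eef_pos: [529.0, -143.8, 37.2]
tcp_rot: [3.142, -0.0, -3.001]
contact_force: [-2.4, -0.2, 1.5]
opening: 0.601
```

Emit:
{"api": "drive_tool", "payload": {
  "deltas": [
    [-0.2,0,0,0],
    [-0.2,0,0,0],
    [-0.2,0,0,0],
    [-0.2,0,0,0],
    [0,0,0,0]
  ]
}}

```text
clock: 40.03
eef_pos: [536.6, -142.8, 37.2]
tcp_rot: [-3.142, 0.0, -3.001]
contact_force: [-1.2, -0.4, 0.6]
opening: 0.603
```

Emit:
{"api": "drive_tool", "payload": {
  "deltas": [
    [-0.15,0,0,0],
    [-0.15,0,0,0],
    [-0.15,0,0,0],
    [0,0,0,0]
  ]
}}

```text
clock: 40.37
eef_pos: [541.2, -142.1, 37.2]
tcp_rot: [-3.141, 0.001, -3.001]
contact_force: [-1.4, 0.2, 1.0]
opening: 0.602
```

Emit:
{"api": "drive_tool", "payload": {
  "deltas": [
    [-0.15,0,0,0],
    [-0.15,0,0,0],
    [-0.1,0,0,0],
    [0,0,0,0]
  ]
}}

```text
clock: 40.7
eef_pos: [545.1, -141.6, 37.2]
tcp_rot: [-3.141, 0.0, -3.001]
contact_force: [-1.3, 0.6, 1.8]
opening: 0.6
```

Emit:
{"api": "drive_tool", "payload": {
  "deltas": [
    [-0.1,0,0,0],
    [-0.1,0,0,0],
    [0,0,0,0]
  ]
}}

```text
clock: 40.95
eef_pos: [546.9, -141.3, 37.2]
tcp_rot: [-3.142, 0.0, -3.001]
contact_force: [-2.7, -0.3, 2.2]
opening: 0.597
```

Emit:
{"api": "drive_tool", "payload": {
  "deltas": [
    [-0.1,0,0,0],
    [-0.1,0,0,0],
    [0,0,0,0]
  ]
}}

```text
clock: 41.2
eef_pos: [548.3, -140.8, 37.1]
tcp_rot: [3.141, -0.001, -3.001]
contact_force: [-4.6, -0.1, 3.4]
opening: 0.603
```

Emit:
{"api": "drive_tool", "payload": {
  "deltas": [
    [-0.1,0,0,0],
    [-0.1,0,0,0],
    [0,0,0,0]
  ]
}}

```text
clock: 41.45
eef_pos: [549.6, -140.4, 37.0]
tcp_rot: [3.141, -0.002, -3.001]
contact_force: [-6.6, 0.9, 5.1]
opening: 0.601
```

```bash
python3 -c "
from h import *
plan(550,-140,36,.14+np.pi)
im,X=cloud('side');m=lamp(im,X,(603,-133))
im,X=cloud('top');m=lamp(im,X,(603,-133))
cv2.imwrite('pics/t6.png',cv2.resize(im[120:220,240:350,::-1],(660,600)))"
```

```text
t 41.5 at [ 549.6 -140.4   37. ] rot [ 3.141e+00 -2.000e-03 -3.001e+00] F [-6.6  0.9  5.1] open 0.601 | turn 0.0 then cm [-0.05  0.03  0.1 ] rows>= 1
lamp [ 591.  -131.9] 61.4 100 in rest frame -12.2 -0.9
lamp [ 651.2 -127.8] 0.0 1 in rest frame 46.9 11.1
```

View pics/t6.png

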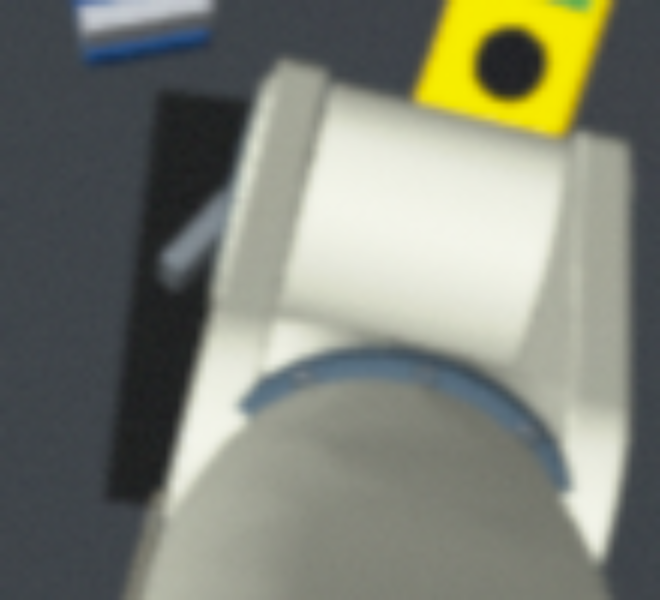

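The top view is blocked by the arm. The rising force and the position (TCP about 54 mm short of the seat centre) agree with home, so I back off and look.

Emit:
{"api": "drive_tool", "payload": {
  "deltas": [
    [0.3,0,0,0],
    [0.8,0,0,0],
    [1.5,0,0,0],
    [2,0,0,0],
    [2,0,0,0],
    [0,0,-3,0],
    [0,0,-3.5,0],
    [0,0,-3.5,0],
    [0,0,-3.5,0],
    [0,0,-3.5,0],
    [0,0,-3,0],
    [0,0,0,0]
  ]
}}

```text
clock: 42.55
eef_pos: [488.6, -151.1, 243.5]
tcp_rot: [-3.137, 0.01, -3.001]
contact_force: [0.3, 0.6, 0.2]
opening: 0.601
```

Emit:
{"api": "drive_tool", "payload": {
  "deltas": [
    [0,-3,0,0],
    [0,-3.5,0,0],
    [0,-3.5,0,0],
    [0,-3.5,0,0],
    [0,-3.5,0,0],
    [0,-3.5,0,0],
    [0,-3.5,0,0],
    [0,-3.5,0,0],
    [0,-3.5,0,0],
    [0,-3,0,0],
    [0,0,0,0],
    [0,0,0,0]
  ]
}}

```text
clock: 43.55
eef_pos: [532.4, -488.1, 235.9]
tcp_rot: [3.141, 0.0, -3.003]
contact_force: [0.2, 0.5, -0.1]
opening: 0.598
```

```bash
cat > chk.py <<'E'
from h import *
import sys
hung(['red','yellow','green'],sys.argv[2])
for n in('top','side'):
    im,X=cloud(n);m=lamp(im,X,(603,-133))
    for u in((635.8,-87.6),(623,-184.7)):
        P=X[(np.hypot(X[...,0]-u[0],X[...,1]-u[1])<45)&(X[...,2]>37)&(X[...,2]<50)&masks(im)['grey']];print(n,'arm',len(P),rect(P) if len(P) else '')
    if n=='top':cv2.imwrite(sys.argv[1],cv2.resize(im[:,:,::-1],(800,600)))
E
python3 chk.py pics/t7.png pics/s7.png
```

```text
top red handle 249 a,b rect (array([-1.8,  8.2]), array([17.2, 93.6]), 0.1) z95 179.2 tilt dz/db -0.003
top red body 276 a,b rect (array([-2. , -2.8]), array([70.3, 72.2]), 0.4) z95 142.9 tilt dz/db 0.0
top yellow handle 237 a,b rect (array([-1.4,  8.8]), array([18.1, 92.2]), 0.3) z95 179.3 tilt dz/db -0.009
top yellow body 305 a,b rect (array([-1. , -1.8]), array([70.8, 72.5]), 0.1) z95 143.6 tilt dz/db -0.005
top green handle 240 a,b rect (array([-2.3, -4.2]), array([17.2, 71.5]), 0.8) z95 180.0 tilt dz/db 0.005
top green body 183 a,b rect (array([-2.5, -4.3]), array([70.2, 71.8]), 0.1) z95 143.2 tilt dz/db -0.0
side red handle 355 a,b rect (array([ 1.3, -0.1]), array([ 16.7, 110. ]), 0.8) z95 176.5 tilt dz/db -0.006
side red body 145 a,b rect (array([-0.4, -0.8]), array([72.8, 71.1]), 88.8) z95 152.7 tilt dz/db 0.065
side yellow handle 300 a,b rect (array([1.2, 9.1]), array([18.3, 91.5]), 0.7) z95 176.6 tilt dz/db -0.037
side green handle 378 a,b rect (array([ 0.8, -2.8]), array([17.9, 72.9]), 0.7) z95 176.6 tilt dz/db -0.022
lamp [ 605.4 -135.3] 52.4 157 in rest frame 2.5 -2.4
top arm 84 (array([636.5, -87.1]), array([10.1, 64.4]), 47.3)
top arm 75 (array([ 624.1, -184.3]), array([64.1, 11.7]), 25.9)
lamp [ 600.9 -131.2] 52.4 111 in rest frame -2.4 1.1
side arm 72 (array([636.4, -85.8]), array([13.9, 68.1]), 46.1)
side arm 2 (array([ 598.8, -194.5]), array([3.3, 0. ]), -133.0)
```

View pics/t7.png

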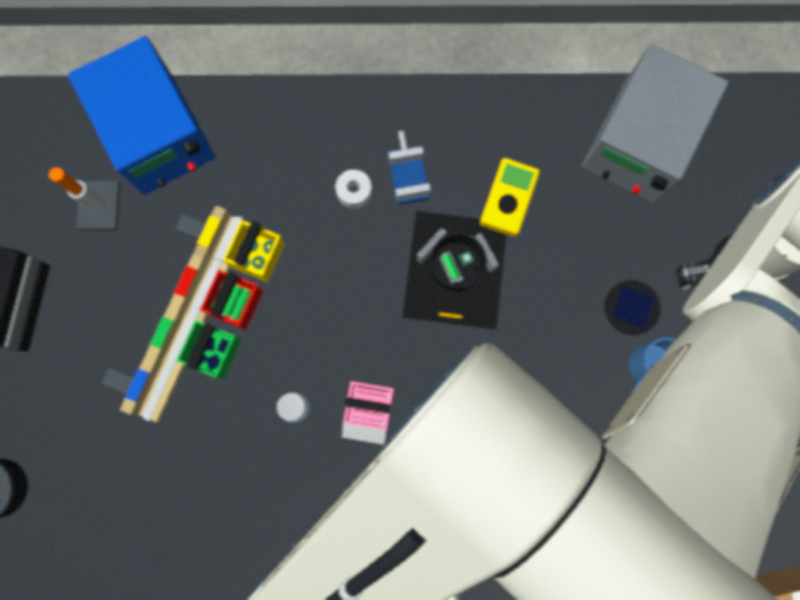

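The top view shows three bins hanging under their tiles and the lamp at (459,263) between both arms. I check the seating with a robust fit and one enlarged crop.

Run:
```python
from h import *
from scipy.optimize import least_squares
for n in('top','side'):
    im,X=cloud(n);g=masks(im)['grey'];D=np.hypot(X[...,0]-603,X[...,1]+132.6)
    P=X[(D<58)&(D>40)&(X[...,2]>51)&(X[...,2]<58)&~g][:,:2]
    f=least_squares(lambda q:np.hypot(*(P-q).T)-48,(603,-132.6),loss='soft_l1').x
    print(n,len(P),f,(f-REST)@RX,(f-REST)@RY)
    if n=='top':cv2.imwrite('pics/t8.png',cv2.resize(im[130:215,255:335,::-1],(560,595),interpolation=cv2.INTER_CUBIC))
print(r.sense()['clock'])
```

```text
top 136 [ 602.77070132 -133.56041061] -0.30016609771429753 -1.0082589951588836
side 110 [ 603.12916847 -129.96663006] -0.41421026389708726 2.6015541866264758
43.85
```

View pics/t8.png

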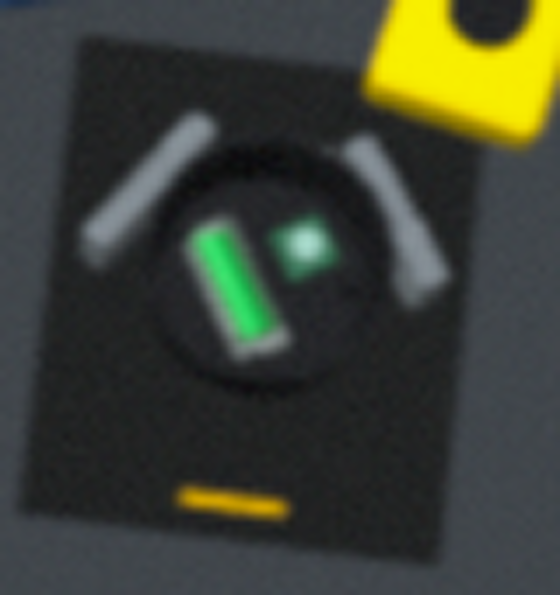

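The lamp is seated against both arms (about (150,180) and (400,220) in the crop), its centre within about 3 mm of the seat in both views. Nothing touches the robot, so I hand in.

```bash
python3 -c "
from rig import job
print(job.sign_off())"
```

```text
the job is handed in; nothing more can be done
None
```

I hung the red, yellow and green bins on the cleat under their own tiles and slid the lamp into the V rest. The job is handed in; it reports no verdict. There was no blue bin on the bench, and I left the pink look-alike and the bystanders alone.

- **How the bins went in:** the tool can only point straight down, so I did not tilt the bins. I slid each one upright down the 35° slope of the cleat until the wrist felt contact, then released it.
- **Bins, last check:** handle tops read 176.5–180 mm against 178 expected. Each bin measured within about 2.5 mm of home in depth and 4.5 mm of its tile's centre, and upright as far as the views show. The yellow and red handle readings along the board were blurred by the neighbouring bins, so I used the bodies for those two. In the last side view only red's body could be measured.
- **Lamp, last check:** circle fits put its centre 1 mm (top) and 2.6 mm (side) from the seat, touching both arms. The two cameras disagree by 2–4 mm throughout. A cruder fit gave up to 3.5 mm.
- **Disturbances:** I saw no lamp knock or grip slip. The arm was clear of everything at the end, after about 44 s.

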